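# Ready a bowl under the pump dispenser and press the pump

## Task

First clear the spice jar that stands in front of the taller pump dispenser: stand it upright in the wooden spice tray with the other two jars. Then set the green bowl flat on the worktop with the taller dispenser's spout over its middle, and press that pump's cap all the way down and let it spring back up. Do not press any pump before the bowl is there, leave the shorter dispenser's pump alone, and do not disturb the other things.

Things in the scene. Friction and masses are not known exactly. Their poses are not given: they have to be found in the camera images.
- tall_pump: The taller of two white ceramic pump dispensers, screwed to the worktop: upright bottle 58 mm across at the foot, straight to z 95 mm, steel pump head on top, cap top at z 170 mm. Origin at the centre of its foot on the worktop; own z up; its spout points along its own -x (roughly toward the robot).
- tall_pump_cap (a point): Centre of the top of the taller dispenser's round flat steel cap, 36 mm across, the place to press; 170 mm above the worktop when up. It moves down with the cap.
- tall_pump_spout (a point): Mouth of the taller dispenser's 9 mm thick steel spout: 85 mm from the bottle's axis along the bottle's own -x, 142 mm above the worktop when the cap is up. The spout bar runs at about z 159 mm from the cap and bends down at the end.
- tall_pump_head (a joint): Travel of the taller dispenser's cap, m: 0 up, 0.018 all the way down (end stop). Spring: about 3 N to start, 9.5 N at the bottom; springs back by itself.
- short_pump: The shorter, stouter dispenser, same materials, also screwed down: 80 mm across at the foot, cap top at z 122 mm. Origin at the centre of its foot; its spout points along its own -x and reaches 85 mm from the axis, mouth at z 94 mm. Not to be pressed.
- short_pump_head (a joint): Travel of the shorter dispenser's cap, m: 0 up, 0.018 down. Leave it up.
- bowl: Green open prep bowl, loose, about 125 mm across the rim, 56 mm high, wall about 5 mm. Origin at the centre of its underside, z up. Foot 76 mm across up to z 10 mm, from there the wall flares outward, on average at about 30 degrees from the vertical to the rim, so the rim can be pinched from above or tilted, or the bowl pushed along.
- stray_jar: Loose spice jar, round, 45 mm across, 106 mm tall with its cap, 0.11 kg; the one standing 145 to 165 mm in front of the taller dispenser's axis, where the bowl has to go. Origin at the centre of its underside, z up.
- spice_tray: Open wooden tray, fixed, its outside 97 mm (own x) by 262 mm (own y), 24 mm high, walls and floor 6 mm (inside 85 by 250 mm). Origin at the centre of its underside. Two jars stand in it; there is always a free gap at least 58 mm long between them or at its +y end.
- jar_a: Bystander: spice jar, 45 mm across, 106 mm tall, standing in the tray toward its -y end. Origin at the centre of its underside.
- jar_b: Bystander: spice jar, 45 mm across, 106 mm tall, standing in the tray near its middle, on the +y side of the other. Origin at the centre of its underside.
- garlic: Bystander: garlic bulb, 50 mm across, 51 mm high, close behind the shorter dispenser. Origin at its underside.
- garlic_2: Bystander: garlic bulb, 56 mm across, 55 mm high, near the front edge of the worktop. Origin at its underside.
- lemon: Bystander: lemon, 77 x 51 x 52 mm, near the front edge. Origin at its underside.
- tin: Bystander: round tin, 75 mm across, 58 mm high, near the front edge in the middle. Origin at the centre of its underside.
- salt_shaker: Bystander: salt shaker, 44 mm across, 90 mm high, farther back, between the dispensers and the wall. Origin at the centre of its underside.
- pepper_mill: Bystander: wooden pepper mill, 58 mm across, 170 mm high, farther back on the right. Origin at the centre of its underside.

How it is judged:
By the outcome, as a careful person would: the job done as asked, in the order asked, and still so for the second after the job is handed in, with the robot touching nothing.
It also fails if it takes over 64 s, if anything falls off the work surface, if the arm or the gripper's body presses on something with over 40 N, if the wrist force passes 120 N, or if a joint passes its speed limit or range.

## Robot

A 6-joint arm with a two-finger parallel gripper is mounted at the origin on a cart in front of the work surface, level with it; the furniture and walls round the work are solid. World frame = base frame: x ahead of the robot, y to its left, z up, the work surface at z = 0. Lengths are in mm, angles in rad, forces in N, time in s.
With the tool pointing down it reaches from about 325 to 850 mm from the base axis. Payload 4.4 kg.
Tool frame: the origin (TCP) lies on the centre line of the jaws, within the pads' length; the fingertips stand 17 mm ahead of it and the grasp point (between the pads) lies 2 mm behind it; z points along the fingers, y is the line along which they close (so a half turn about z gives the same grasp; the last joint's range is limited). The gripper opens to 94 mm and grips with 3 to 60 N. Pads are 16 mm wide; open, the fingers measure 119 mm over their backs; the gripper's body (75 mm by 177 mm) begins 78 mm behind the grasp point.
Start: joints at [1.19, 0.207, 1.542, -0, 1.393, -0.15], TCP at [131.545, 559.753, 222.447] pointing down, gripper open.
Joint ranges: [-2.73, 2.73], [-0.86, 2.22], [0.23, 2.46], [-1.11, 4.25], [0.08, 2.63], [-2.82, 2.82]. Speed limits (rad/s): [2.79, 2.79, 3.14, 3.14, 3.14, 3.14].

## Interface

Orientations are given as a unit quaternion [w, x, y, z].
In Python, from bench import arm gives the robot as it stands.
- The arm moves only by the tool servo_tool, never from a script. Its argument "series" is a list of rows, each a list of 3 entries, a list of its own where there are three numbers: the turn, a rotation vector about the world's x, y, z scaled (see below), then the shift along the world's x, y, z scaled (see below), then the opening, from 0 (shut) to 1 (fully open). A call has 1 to 20 rows; each row shifts and turns the commanded pose from where the row before left it; what a row does not reach is not made up. The controller multiplies each number of a shift by 2 cm and each number of a turn by 8 degrees. A row lasts 1/10 s, in which the tool goes at most 50 mm and 8.59 degrees, less where a joint would pass 70% of its speed; a pose out of reach is approached as far as the arm can. A call with a number of a shift or a turn outside -1 to 1 is refused whole. A call with a gripper value outside its range is refused whole. The fingers move at their own pace and stop on an object; "force" is the grip in N (left out, the last holds). Time passes only in rows, so rows that do not move let the fingers close. It gives the time, the measured TCP pose, the force, the opening and the grip force at its end, in the units of the state.
- arm.observe(): the state, without advancing time (a new reading comes with each control period).
- arm.snapshot(name): name is "scene" or "top" or "wrist"; returns the picture (400x640x3 uint8, red, green, blue); there is no depth.
- arm.calibration(name): a dict with "fx", "fy", "cx", "cy" (pixels), "world_from_camera" (4x4, takes a point from camera to world coordinates); the wrist camera has in their place "hand_eye" (4x4, takes a point from camera to tool coordinates, whose origin is the TCP and whose axes are the flange's). Camera axes: x right, y up, looking along -z (the intrinsics and any distortion apply to the point x, -y, -z); pixel columns grow to the right and rows downward; lengths in mm; the calibration is good to about 2 mm. A picture is of the moment at which its call begins: read the wrist's pose just before it. calibration takes no time and is no camera call.
- arm.sign_off(): hands the job in; it is judged then, once.
Trained networks look in the newest picture that a camera, given by its name, has taken for a name from the list of things; names that differ only in an ending like _2 or _b are one class to them, and where a whole thing is asked for, a point or a joint stands for the part that bears it (a point fixed in the world has none). Each returns a list of dicts, best first, with "confidence" (0 to 1); they miss things now and then, are a little off and sometimes report something else, mostly with a low value. They report only what shows in the picture. A call takes as long as a camera call.
- arm.spot_in(camera, query): "bbox" ([left, top, width, height] in pixels, round what is visible of it).
- arm.outline_of(camera, query): "region" (400x640 bool, what is visible of it) and "bbox" ([left, top, width, height] in pixels, round what is visible of it).
The state is a dict: "time_s": time; "joints": joint angles; "joint_velocities": joint speeds; "effort": joint torques, N m; "ee_pos": TCP position; "orientation": TCP orientation; "wrist_force": force on the tool from outside, world axes, zero at the start; "moment": the same for the moment, N m; "width": finger opening in mm; "gripper_force": force on a finger pad.
Only numpy, scipy, OpenCV 4.12 (cv2) and the standard library are available. Lean on these libraries where they do the work, as an engineer would, in place of code of your own. Each camera call takes 0.05 s, during which the arm holds its last target. There are 200 camera calls.

## Working session

There is one attempt and no reset: what is moved stays moved. The work goes in short steps, Python scripts to look and compute and a tool call to move; the robot and the scene stay as the last step left them, time stands still between calls to the robot, and variables do not carry over. Pictures are saved under pics/ and viewed, at most 10 in all, crops included, and the job is handed in when it is done.

Besides the shell and the picture viewer there is one more tool, called after ">>>" as name(argument=value, ...), one argument or row to a line, values as JSON. servo_tool: Moves the arm, as the interface text tells. Its arguments: {"type":"object","properties":{"series":{"type":"array"},"force":{"type":"number"}},"required":["series"]}

```bash
mkdir -p pics; cat > h.py <<'E'
from bench import arm
import numpy as np, cv2
def snap(c,n):
    im=arm.snapshot(c); cv2.imwrite(f'pics/{n}.png',im[:,:,::-1]); return im
def K(c): return arm.calibration(c)
def ray(c,u,v):
    k=K(c); T=np.array(k['world_from_camera'])
    d=T[:3,:3]@np.array([(u-k['cx'])/k['fx'],-(v-k['cy'])/k['fy'],-1]); return T[:3,3],d
def at(c,u,v,z):
    o,d=ray(c,u,v); return o+d*(z-o[2])/d[2]
def proj(c,p):
    k=K(c); T=np.array(k['world_from_camera']); q=T[:3,:3].T@(np.array(p)-T[:3,3])
    return k['cx']+k['fx']*q[0]/-q[2], k['cy']-k['fy']*q[1]/-q[2]
E
python3 - <<'E'
from h import *
np.set_printoptions(precision=1,suppress=True)
for c in('top','scene'):
    snap(c,c+'0'); k=K(c); print(c,{a:(b if a!='world_from_camera' else np.array(b)) for a,b in k.items()})
    for n in ['tall_pump','short_pump','bowl','stray_jar','spice_tray','garlic','lemon','tin','salt_shaker','pepper_mill']:
        for r in arm.spot_in(c,n)[:4]: print(n,np.array(r['bbox']),round(r['confidence'],2))
print(arm.observe())
E
```

```text
top {'fx': 440.02802651749516, 'fy': 440.02802651749516, 'cx': 322.43292471667803, 'cy': 195.4021498590109, 'world_from_camera': array([[  -0. ,    1. ,   -0.1,  451.5],
       [  -1. ,   -0. ,   -0. ,  -39. ],
       [  -0. ,    0.1,    1. , 1549.3],
       [   0. ,    0. ,    0. ,    1. ]])}
tall_pump [308.2 162.9  18.8  36.7] 0.78
tall_pump [360.4 166.7  14.6  32.2] 0.7
short_pump [357.1 161.9  19.2  33.5] 0.8
bowl [217.1 205.3  35.1  34.2] 0.8
stray_jar [317.7 212.9  14.3  14.3] 0.69
spice_tray [309.5 164.4  11.7  31.8] 0.33
garlic [282.4 254.   18.6  13.1] 0.65
garlic [356.1 150.7  10.1  12.7] 0.59
garlic [413.2 177.6  32.7  81.1] 0.21
lemon [317.5 214.   11.   10.4] 0.67
lemon [310.  164.2  11.6  30.8] 0.62
lemon [370.7 245.7  23.4  19.4] 0.5
tin [332.8 242.6  17.3  23. ] 0.96
salt_shaker [333.9 130.4  11.3  13.4] 0.59
pepper_mill [386.4 140.6  27.6  29.6] 0.53
scene {'fx': 453.0935662295974, 'fy': 453.0935662295974, 'cx': 318.9656735733912, 'cy': 196.00925180271886, 'world_from_camera': array([[   0.8,    0.4,   -0.5,  -77.2],
       [  -0.6,    0.4,   -0.6, -813.4],
       [ 
[... 210 characters left out ...]
326.5 282.3 108.4  75.1] 0.7
spice_tray [378.2 217.6  13.1  13.6] 0.2
garlic [218.5 222.7  20.   17.7] 0.73
lemon [286.9 280.4  28.7  23.6] 0.94
tin [255.8 242.2  29.1  33. ] 0.73
tin [328.3 284.4 105.8  74.2] 0.3
salt_shaker [373.3 186.   10.6  24.5] 0.5
pepper_mill [400.6 202.4  30.8  59.4] 0.55
{'time_s': 1.1, 'joints': array([ 1.2,  0.2,  1.5, -0. ,  1.4, -0.2]), 'joint_velocities': array([-0.,  0.,  0., -0.,  0., -0.]), 'effort': array([  0. , -37.1, -28.2,   0.1,   0. ,  -0. ]), 'ee_pos': array([131.5, 559.7, 222.4]), 'orientation': array([ 0. ,  0.1,  1. , -0. ]), 'wrist_force': array([0.4, 0.8, 0.3]), 'moment': array([-0.,  0., -0.]), 'gripper_force': 0.0, 'width': 94.37291012966598}
```

View pics/top0.png

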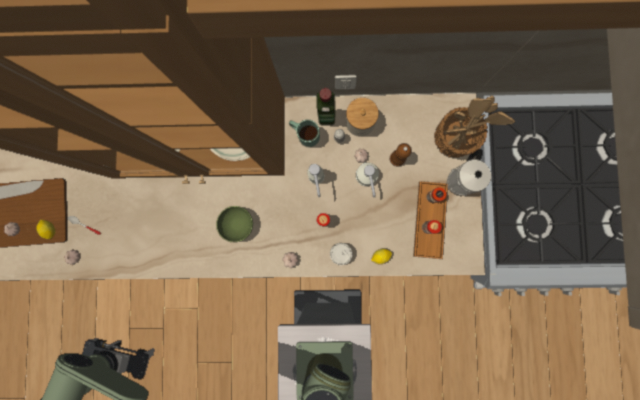

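View pics/scene0.png

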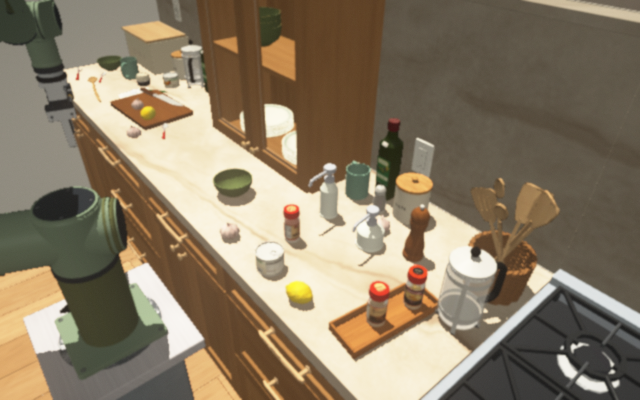

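The top view (right is -y, up is +x) shows the tall pump at about (314,170), the short pump at (368,173), the stray jar at (323,219) and the bowl at (235,224). The tray is at (430,220), with jars at (439,194) and (434,227). The scene view agrees with this. An upper cabinet stands at the left, in y above about 60 mm and behind the bowl. Next I'll zoom in and fit the positions.

```bash
python3 - <<'E'
from h import *
a=cv2.imread('pics/top0.png')[140:270,200:460]; cv2.imwrite('pics/topz.png',cv2.resize(a,None,fx=3,fy=3,interpolation=cv2.INTER_CUBIC))
b=cv2.imread('pics/scene0.png')[150:360,205:450]; cv2.imwrite('pics/scz.png',cv2.resize(b,None,fx=2.8,fy=2.8,interpolation=cv2.INTER_CUBIC))
from scipy.optimize import least_squares
th=np.linspace(0,2*np.pi,40)
def cyl(c,x,y,prof):
    p=np.array([proj(c,(x+r*np.cos(t),y+r*np.sin(t),z)) for r,z in prof for t in th]); return np.r_[p.min(0),p.max(0)]
def bb(b): return np.array([b[0],b[1],b[0]+b[2],b[1]+b[3]])
def fit(name,prof,obs,x0):
    f=lambda q:np.concatenate([cyl(c,*q,prof)-bb(b) for c,b in obs])
    s=least_squares(f,x0); print(name,s.x.round(1),'res',s.fun.round(1))
jar=[(22.5,0),(22.5,106)]
for n,prof,us in [('stray_jar',jar,None),('bowl',[(38,0),(62.5,56)],None),('tin',[(37.5,0),(37.5,58)],None),('salt_shaker',[(22,0),(22,90)],None),('pepper_mill',[(29,0),(29,170)],None)]:
    for c in ('top','scene'):
        for r in arm.outline_of(c,n)[:3]:
            b=r['bbox'];print(n,c,np.array(b).round(1),round(r['confidence'],2))
            g=at(c,b[0]+b[2]/2,b[1]+b[3]/2,prof[-1][1]/2)
            fit(n,prof,[(c,b)],g[:2])
for z,(u,v) in {'tallcap170':(314,168)}.items(): print(at('top',u,v,170))
for u,v in [(421,182),(447,184),(443,258),(414,256)]: print('tray corner',at('top',u,v,24).round(0))
for u,v in [(439,194),(434,227),(323,219)]: print('jar cap',at('top',u,v,106).round(0))
E
```

```text
stray_jar top [317.1 210.5  12.6  17. ] 0.59
stray_jar [509.1  -8.2] res [-0.6  1.2  0.7 -1.3]
stray_jar scene [278.2 206.6  21.5  36.3] 0.61
stray_jar [501.8  -4.8] res [ 2.2 -1.8 -2.3  1.7]
stray_jar scene [254.1 243.   30.8  32.6] 0.53
stray_jar [379.5 -86.6] res [ 5.3 -5.4 -5.6  5.2]
stray_jar scene [211.2 169.   41.7  29.6] 0.44
stray_jar [484.3 273.2] res [ 11.7  -3.  -12.3   3.3]
bowl top [217.4 204.9  35.7  34.7] 0.62
bowl [503.5 293.1] res [-0.4 -1.   0.4  1. ]
bowl scene [214.6 169.5  37.7  26.8] 0.88
bowl [507.1 300.9] res [-0.8 -2.4  0.8  2. ]
tin top [331.8 243.   18.9  23.6] 0.95
tin [388.1 -65.6] res [-1.7  0.4  1.7 -0.4]
tin top [311.5 164.7   9.7  31. ] 0.64
tin [645.7  14.7] res [-6.1  3.7  6.3 -3.8]
tin scene [254.8 244.   28.9  33.8] 0.56
tin [390.6 -68. ] res [-0.5 -1.3  0.6  1.1]
tin scene [310.7 164.1  24.5  24.8] 0.42
tin [763.5 158.5] res [ 0.9 -0.9 -0.9  0.9]
salt_shaker top [334.5 130.6   9.3  14.4] 0.44
salt_shaker [790.  -65.3] res [-1.9 -1.9  1.9  2. ]
salt_shaker scene [373.5 185.3  13.1  27.1] 0.63
salt_shaker [801.4 -67.2] res [-2.  -2.7  2.   2.4]
pepper_mill top [361.1 165.8  13.   30. ] 0.7
pepper_mill [ 632.4 -154.8] res [-4.4  3.   3.9 -3.4]
pepper_mill top [390.6 140.3  18.3  28.6] 0.57
pepper_mill [ 718.5 -264.4] res [-3.5  1.   3.1 -1.2]
pepper_mill scene [399.9 205.2  29.5  54.9] 0.75
pepper_mill [ 714.7 -270.2] res [-0.8 -4.9  0.7  4.2]
[667.20465829  17.64819905 170.        ]
tray corner [ 634. -348.   24.]
tray corner [ 626. -437.   24.]
tray corner [ 372. -413.   24.]
tray corner [ 380. -315.   24.]
jar cap [ 584. -388.  106.]
jar cap [ 476. -368.  106.]
jar cap [508.  -7. 106.]
```

View pics/topz.png

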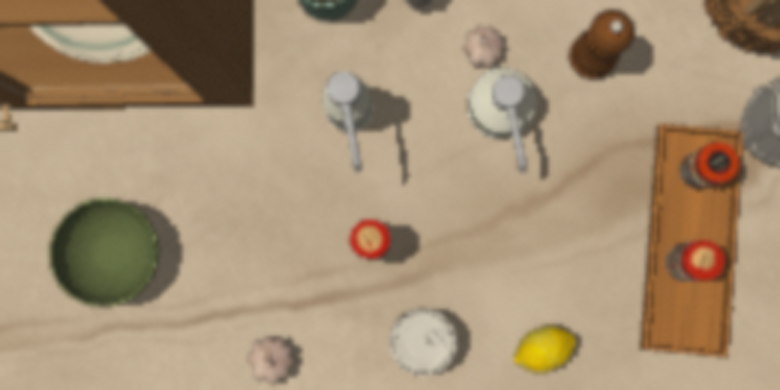

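View pics/scz.png

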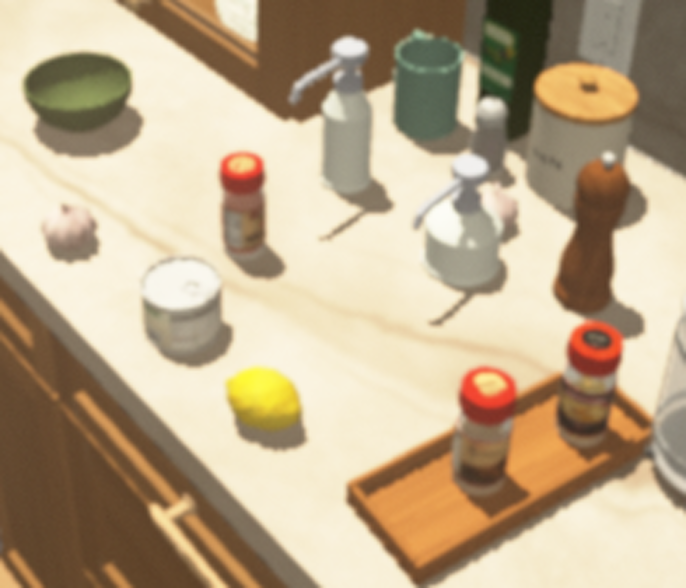

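The zoomed views show the tall cap at top pixel (314.7,169) and its spout mouth at (319,195.7), and the stray jar cap at (323.3,219.7). The free tray gap is at the robot-side end, from jar_b at (434.3,226) to the end wall at row 257. I'll check these against the scene camera.

```bash
python3 - <<'E'
from h import *
T=lambda u,v:(200+u/3,140+v/3); S=lambda u,v:(205+u/2.8,150+v/2.8)
P={'cap':(T(344,87),S(349,46),170),'spout':(T(357,167),S(296,99),142),'stray':(T(370,239),S(243,163),106),'jar_b':(T(703,258),S(488,383),106),'jar_a':(T(717,163),S(596,338),106),'traynear':(T(684,351),S(390,528),24),'trayfar':(T(700,129),S(608,403),24),'tray_r_near':(T(641,347),S(352,490),24),'tray_l':(T(726,355),S(420,570),24),'trayfarin':(T(658,126),S(560,375),24),'bowl':(T(105,252),S(78,88),56),'garlic2':(T(273,360),S(70,230),30),'cab0':(T(252,105),S(293,115),0),'short':(T(508,90),S(470,166),122)}
for n,(t,s,z) in P.items(): print(n,z,at('top',*t,z)[:2].round(0),at('scene',*s,z)[:2].round(0))
print('lateral view jar_b base', arm.observe()['time_s'])
E
```

```text
cap 170 [664.  16.] [668.  19.]
spout 142 [582.   4.] [590.   9.]
stray 106 [506.  -8.] [512.  -5.]
jar_b 106 [ 479. -369.] [ 488. -360.]
jar_a 106 [ 583. -388.] [ 594. -381.]
traynear 24 [ 376. -362.] [ 380. -369.]
trayfar 24 [ 630. -390.] [ 615. -392.]
tray_r_near 24 [ 381. -314.] [ 381. -323.]
tray_l 24 [ 371. -410.] [ 371. -412.]
trayfarin 24 [ 634. -342.] [ 607. -344.]
bowl 56 [497. 294.] [492. 281.]
garlic2 30 [372. 106.] [370.  96.]
cab0 0 [671. 132.] [701. 151.]
short 122 [ 665. -161.] [ 667. -162.]
lateral view jar_b base 1.6
```

>>> servo_tool(
  series=[
    [[0, 0, 0.9], [0.62, -0.98, 0], 1],
    [[0, 0, 0], [0.62, -0.98, 0], 1],
    [[0, 0, 0], [0.62, -0.98, 0], 1],
    [[0, 0, 0], [0.62, -0.98, 0], 1],
    [[0, 0, 0], [0.62, -0.98, 0], 1],
    [[0, 0, 0], [0.62, -0.98, 0], 1],
    [[0, 0, 0], [0.62, -0.98, 0], 1],
    [[0, 0, 0], [0.62, -0.98, 0], 1],
    [[0, 0, 0], [0.62, -0.98, 0], 1],
    [[0, 0, 0], [0.62, -0.98, 0], 1],
    [[0, 0, 0], [0.62, -0.98, 0], 1],
    [[0, 0, 0], [0.62, -0.98, 0], 1],
    [[0, 0, 0], [0.62, -0.98, 0], 1],
    [[0, 0, 0], [0.62, -0.98, 0], 1],
    [[0, 0, 0], [0.62, -0.98, 0], 1],
    [[0, 0, 0], [0.62, -0.98, 0], 1],
    [[0, 0, 0], [0.62, -0.98, 0], 1],
    [[0, 0, 0], [0.62, -0.98, 0], 1],
    [[0, 0, 0], [0.62, -0.98, 0], 1],
    [[0, 0, 0], [0.62, -0.98, 0], 1],
  ],
)

```text
time_s: 3.6
ee_pos: [380.0, 166.9, 222.6]
orientation: [0.0, 0.053, 0.999, 0.0]
wrist_force: [-0.0, 0.0, 0.2]
width: 94.0
gripper_force: 0.0
```

>>> servo_tool(
  series=[
    [[0, 0, 0], [0.62, -0.98, 0], 1],
    [[0, 0, 0], [0.62, -0.98, 0], 1],
    [[0, 0, 0], [0.62, -0.98, 0], 1],
    [[0, 0, 0], [0.62, -0.98, 0], 1],
    [[0, 0, 0], [0.62, -0.98, 0], 1],
    [[0, 0, 0], [0.62, -0.98, 0], 1],
    [[0, 0, 0], [0.62, -0.98, 0], 1],
    [[0, 0, 0], [0.62, -0.98, 0], 1],
    [[0, 0, 0], [0.62, -0.7, 0], 1],
    [[0, 0, 0], [0, 0, 0], 1],
    [[0, 0, 0], [0, 0, 0], 1],
  ],
)

```text
time_s: 4.7
ee_pos: [491.0, -2.7, 222.3]
orientation: [-0.0, 0.053, 0.999, 0.0]
wrist_force: [-0.4, -0.6, -1.2]
width: 93.6
gripper_force: 0.0
```

```bash
cat >> h.py <<'E'
from scipy.spatial.transform import Rotation as R
def tool():
    s=arm.observe(); q=np.array(s['orientation']); M=np.eye(4); M[:3,:3]=R.from_quat(q[[1,2,3,0]]).as_matrix(); M[:3,3]=s['ee_pos']; return M
def wat(M,u,v,z):
    k=K('wrist'); T=M@np.array(k['hand_eye']); d=T[:3,:3]@np.array([(u-k['cx'])/k['fx'],-(v-k['cy'])/k['fy'],-1]); o=T[:3,3]
    return o+d*(z-o[2])/d[2]
E
python3 - <<'E'
from h import *
M=tool(); print(M.round(2), arm.observe()['time_s']); np.save('M1',M); snap('wrist','w1'); k=K('wrist'); print(k)
for n in ('stray_jar','tall_pump'):
    for r in arm.outline_of('wrist',n)[:3]: print(n,np.array(r['bbox']).round(0),r['confidence'])
E
```

```text
[[-9.9000e-01  1.1000e-01 -0.0000e+00  4.9096e+02]
 [ 1.1000e-01  9.9000e-01  0.0000e+00 -2.7500e+00]
 [ 0.0000e+00  0.0000e+00 -1.0000e+00  2.2226e+02]
 [ 0.0000e+00  0.0000e+00  0.0000e+00  1.0000e+00]] 4.7
{'fx': 283.3029524020435, 'fy': 283.3029524020435, 'cx': 316.1553430045477, 'cy': 203.30924495322407, 'hand_eye': array([[-8.49353010e-04,  9.63111618e-01,  2.69100893e-01,
         7.91936575e+01],
       [ 9.99999573e-01,  7.19726585e-04,  5.80360806e-04,
        -1.34617896e+00],
       [ 3.65273168e-04,  2.69101271e-01, -9.63111817e-01,
        -1.63105714e+02],
       [ 0.00000000e+00,  0.00000000e+00,  0.00000000e+00,
         1.00000000e+00]])}
stray_jar [294. 183.  46.  58.] 0.61
tall_pump [326. 280.  40.  96.] 0.57
```

View pics/w1.png

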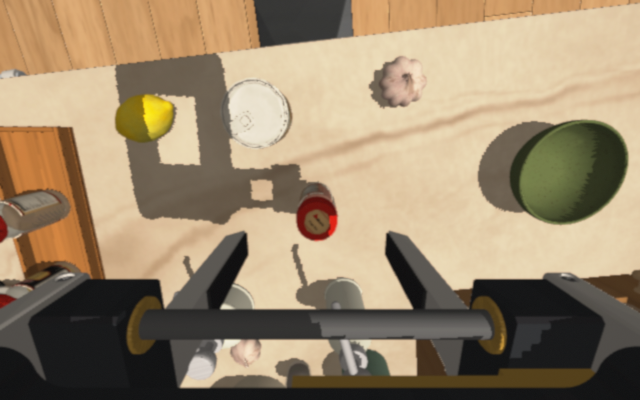

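The wrist view shows the jar cap top centred at about (317,222), between and short of the fingers. The bowl rim spans about (512–627, 121–223) on the right.

```bash
python3 - <<'E'
from h import *
M=np.load('M1.npy')
print('jar',wat(M,317,222,106).round(1),'spout?',wat(M,343,282,142).round(1))
for u,v in[(570,172),(512,178),(627,160),(590,121),(555,223)]: print('bowl',wat(M,u,v,56).round(1))
for p in[(400,80),(256,113)]: print(wat(M,*p,40).round(0))
E
```

```text
jar [509.8  -5.3 106. ] spout? [560.9  14.4 142. ]
bowl [497.2 294.2  56. ]
bowl [497.2 227.2  56. ]
bowl [489.9 358.   56. ]
bowl [441.1 308.8  56. ]
bowl [559.7 284.2  56. ]
[374. 104.  40.]
[392. -64.  40.]
```

>>> servo_tool(
  force=20,
  series=[
    [[0, 0, 0], [0.93, -0.15, 0], 1],
    [[0, 0, 0], [0, 0, -1], 1],
    [[0, 0, 0], [0, 0, -1], 1],
    [[0, 0, 0], [0, 0, -1], 1],
    [[0, 0, 0], [0, 0, -1], 1],
    [[0, 0, 0], [0, 0, -1], 1],
    [[0, 0, 0], [0, 0, -1], 1],
    [[0, 0, 0], [0, 0, -1], 1],
    [[0, 0, 0], [0, 0, -0.85], 1],
    [[0, 0, 0], [0, 0, 0], 1],
    [[0, 0, 0], [0, 0, 0], 0.3],
    [[0, 0, 0], [0, 0, 0], 0.3],
    [[0, 0, 0], [0, 0, 0], 0.3],
    [[0, 0, 0], [0, 0, 0], 0.3],
    [[0, 0, 0], [0, 0, 0], 0.3],
    [[0, 0, 0], [0, 0, 0], 0.3],
  ],
)

```text
time_s: 6.45
ee_pos: [509.9, -6.1, 65.7]
orientation: [0.0, 0.053, 0.999, -0.0]
wrist_force: [0.5, -0.1, 0.3]
width: 49.2
gripper_force: 0.0
```

>>> servo_tool(
  force=20,
  series=[
    [[0, 0, 0], [0, 0, 0], 0.3],
    [[0, 0, 0], [0, 0, 0], 0.3],
    [[0, 0, 0], [0, 0, 0], 0.3],
    [[0, 0, 0], [0, 0, 0.5], 0.3],
    [[0, 0, 0], [0, 0, 1], 0.3],
    [[0, 0, 0], [0, 0, 1], 0.3],
    [[0, 0, 0], [0, 0, 1], 0.3],
    [[0, 0, 0], [0, 0, 0.5], 0.3],
    [[0, 0, 0], [0, 0, 0], 0.3],
  ],
)

```text
time_s: 7.35
ee_pos: [511.0, -6.4, 147.3]
orientation: [0.002, 0.053, 0.999, -0.0]
wrist_force: [0.1, -0.8, -0.7]
width: 44.1
gripper_force: 20.0
```

>>> servo_tool(
  series=[
    [[0, 0, 0], [-0.26, -0.98, 0], 0.3],
    [[0, 0, 0], [-0.26, -0.98, 0], 0.3],
    [[0, 0, 0], [-0.26, -0.98, 0], 0.3],
    [[0, 0, 0], [-0.26, -0.98, 0], 0.3],
    [[0, 0, 0], [-0.26, -0.98, 0], 0.3],
    [[0, 0, 0], [-0.26, -0.98, 0], 0.3],
    [[0, 0, 0], [-0.26, -0.98, 0], 0.3],
    [[0, 0, 0], [-0.26, -0.98, 0], 0.3],
    [[0, 0, 0], [-0.26, -0.98, 0], 0.3],
    [[0, 0, 0], [-0.26, -0.98, 0], 0.3],
    [[0, 0, 0], [-0.26, -0.98, 0], 0.3],
    [[0, 0, 0], [-0.26, -0.98, 0], 0.3],
    [[0, 0, 0], [-0.26, -0.98, 0], 0.3],
    [[0, 0, 0], [-0.26, -0.98, 0], 0.3],
    [[0, 0, 0], [-0.26, -0.98, 0], 0.3],
    [[0, 0, 0], [-0.26, -0.98, 0], 0.3],
    [[0, 0, 0], [-0.26, -0.98, 0], 0.3],
    [[0, 0, 0], [-0.2, -0.6, 0], 0.3],
    [[0, 0, 0], [0, 0, 0], 0.3],
    [[0, 0, 0], [0, 0, 0], 0.3],
  ],
)

```text
time_s: 9.35
ee_pos: [417.0, -350.5, 144.7]
orientation: [-0.0, 0.053, 0.999, 0.001]
wrist_force: [-0.1, 0.2, -1.1]
width: 44.0
gripper_force: 20.0
```

```bash
python3 - <<'E'
from h import *
M=tool(); print(M.round(2)); np.save('M2',M); snap('wrist','w2')
E
```

```text
[[-9.9000e-01  1.1000e-01 -0.0000e+00  4.1703e+02]
 [ 1.1000e-01  9.9000e-01  0.0000e+00 -3.5047e+02]
 [ 0.0000e+00  0.0000e+00 -1.0000e+00  1.4467e+02]
 [ 0.0000e+00  0.0000e+00  0.0000e+00  1.0000e+00]]
```

View pics/w2.png

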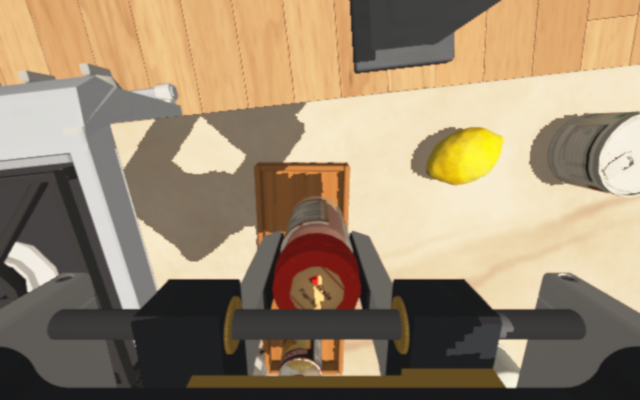

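The wrist view shows the held jar over the tray, with the tray's near-end corners at (255,164) and (349,164) and jar_b behind at about (298,362).

```bash
python3 - <<'E'
from h import *
M=np.load('M2.npy')
for p in [(255,164),(349,164),(347,215),(257,225)]: print(wat(M,*p,24).round(1))
print('held cap',wat(M,317,288,144.7+41).round(1)); print('jar_b',wat(M,299,366,106).round(1))
E
```

```text
[ 369.7 -408.3   24. ]
[ 379.7 -314.7   24. ]
[ 433.  -320.9   24. ]
[ 434.  -416.8   24. ]
held cap [ 414.8 -351.4  185.7]
jar_b [ 540.4 -380.3  106. ]
```

>>> servo_tool(
  series=[
    [[0, 0, 0], [0.08, -0.8, 0], 0.3],
    [[0, 0, 0], [0, 0, -0.9], 0.3],
    [[0, 0, 0], [0, 0, -0.9], 0.3],
    [[0, 0, 0], [0, 0, -0.9], 0.3],
    [[0, 0, 0], [0, 0, -0.5], 0.3],
    [[0, 0, 0], [0, 0, -0.35], 0.3],
    [[0, 0, 0], [0, 0, 0], 0.3],
    [[0, 0, 0], [0, 0, 0], 0.3],
  ],
)

```text
time_s: 10.2
ee_pos: [419.4, -367.7, 75.0]
orientation: [0.0, 0.052, 0.999, -0.0]
wrist_force: [-0.1, 0.6, -0.2]
width: 44.4
gripper_force: 20.0
```

>>> servo_tool(
  series=[
    [[0, 0, 0], [0, 0, -0.1], 0.3],
    [[0, 0, 0], [0, 0, -0.08], 0.3],
    [[0, 0, 0], [0, 0, 0], 0.3],
    [[0, 0, 0], [0, 0, 0], 0.8],
    [[0, 0, 0], [0, 0, 0], 0.8],
    [[0, 0, 0], [0, 0, 0], 0.8],
    [[0, 0, 0], [0, 0, 0], 0.8],
    [[0, 0, 0], [0, 0, 0], 0.8],
    [[0, 0, 0], [0, 0, 0.5], 0.8],
    [[0, 0, 0], [0, 0, 1], 0.8],
    [[0, 0, 0], [0, 0, 1], 0.8],
    [[0, 0, 0], [0, 0, 1], 0.8],
    [[0, 0, 0], [0, 0, 1], 0.8],
    [[0, 0, 0], [0, 0, 1], 0.8],
  ],
)

```text
time_s: 11.6
ee_pos: [419.0, -367.3, 182.5]
orientation: [0.0, 0.053, 0.999, -0.0]
wrist_force: [0.0, -0.8, -0.3]
width: 75.3
gripper_force: 0.0
```

>>> servo_tool(
  series=[
    [[0, 0, -0.9], [0, 1, 0.5], 0.8],
    [[0, 0, -0.9], [0, 1, 0.5], 0.8],
    [[0, 0, -0.9], [0, 1, 0], 0.4],
    [[0, 0, -0.9], [0, 1, 0], 0.4],
    [[0, 0, -0.9], [0, 1, 0], 0.4],
    [[0, 0, -0.9], [0, 1, 0], 0.4],
    [[0, 0, -0.9], [0, 1, 0], 0.4],
    [[0, 0, -0.9], [0, 1, 0], 0.4],
    [[0, 0, -0.9], [0, 1, 0], 0.4],
    [[0, 0, -0.9], [0, 1, 0], 0.4],
    [[0, 0, -0.9], [0, 1, 0], 0.4],
    [[0, 0, -0.9], [0, 1, 0], 0.4],
    [[0, 0, -0.9], [0, 1, 0], 0.4],
    [[0, 0, -0.9], [0, 1, 0], 0.4],
    [[0, 0, -0.9], [0, 1, 0], 0.4],
    [[0, 0, -0.9], [0, 1, 0], 0.4],
    [[0, 0, -0.9], [0, 1, 0], 0.4],
    [[0, 0, -0.9], [0, 1, 0], 0.4],
    [[0, 0, 0], [0, 1, 0], 0.4],
    [[0, 0, 0], [0, 1, 0], 0.4],
  ],
)

```text
time_s: 13.6
ee_pos: [419.0, 33.6, 201.7]
orientation: [0.0, 0.926, 0.378, 0.001]
wrist_force: [0.5, 1.0, -0.5]
width: 37.6
gripper_force: 0.0
```

>>> servo_tool(
  series=[
    [[0, 0, 0], [0, 1, 0], 0.4],
    [[0, 0, 0], [0, 1, 0], 0.4],
    [[0, 0, 0], [0, 1, 0], 0.4],
    [[0, 0, 0], [0, 1, 0], 0.4],
    [[0, 0, 0], [0, 1, 0], 0.4],
    [[0, 0, 0], [0, 1, 0], 0.4],
    [[0, 0, 0], [0, 1, 0], 0.4],
    [[-0.566, -0.566, 0], [0, 1, 0], 0.4],
    [[-0.566, -0.566, 0], [0, 1, 0], 0.4],
    [[-0.566, -0.566, 0], [0, 1, 0], 0.4],
    [[-0.566, -0.566, 0], [0, 1, 0], 0.4],
    [[0, 0, 0], [0, 1, 0], 0.4],
    [[0, 0, 0], [0, 1, 0], 0.4],
    [[0, 0, 0], [0, 1, 0], 0.4],
    [[0, 0, 0], [0, 1, 0], 0.4],
    [[0, 0, 0], [0, 1, 0], 0.4],
    [[0, 0, 0], [0, 1, 0], 0.4],
    [[0, 0, 0], [0, 0, 0], 0.4],
    [[0, 0, 0], [0, 0, 0], 0.4],
  ],
)

```text
time_s: 15.5
ee_pos: [418.8, 372.6, 201.2]
orientation: [0.205, 0.903, 0.368, 0.086]
wrist_force: [-0.4, -0.9, 1.1]
width: 37.4
gripper_force: 0.0
```

```bash
python3 - <<'E'
from h import *
M=tool(); s=arm.observe();print(M.round(3),s['joints'].round(2),s['time_s'],s['width']); np.save('M3',M)
im=snap('wrist','w3')[:,:,::-1]
tp=arm.snapshot('top')[:,:,::-1]
z=cv2.resize(tp[170:270,390:460],None,fx=4,fy=4,interpolation=cv2.INTER_CUBIC)
o=np.zeros((400,800,3),np.uint8); o[:,:520]=cv2.resize(im,(520,400)); o[:,520:]=z; cv2.imwrite('pics/w3b.png',o)
E
```

```text
[[ 7.14000e-01  6.30000e-01  3.06000e-01  4.18835e+02]
 [ 7.00000e-01 -6.45000e-01 -3.06000e-01  3.72608e+02]
 [ 4.00000e-03  4.33000e-01 -9.02000e-01  2.01188e+02]
 [ 0.00000e+00  0.00000e+00  0.00000e+00  1.00000e+00]] [ 0.82  0.24  1.61 -0.46  1.33  1.74] 15.5 37.442442921066544
```

View pics/w3b.png

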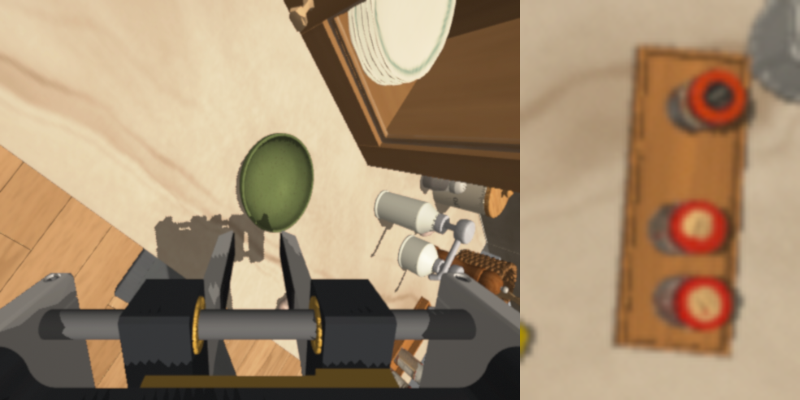

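The three jars stand upright in the tray. In the wrist view (squeezed horizontally) the bowl rim is an ellipse centred near (280,182), just beyond the fingers. I'll refine its centre.

```bash
python3 - <<'E'
from h import *
M=tool()
r=arm.outline_of('wrist','bowl')[0]; b=r['bbox']; print(np.array(b).round(),r['confidence'])
c,_=cv2.findContours(r['region'].astype(np.uint8),0,1); c=max(c,key=len)[:,0]
from scipy.optimize import least_squares
th=np.linspace(0,2*np.pi,72)
k=K('wrist'); W=M@np.array(k['hand_eye'])
def pr(P):
    q=(P-W[:3,3])@W[:3,:3]; return np.c_[k['cx']+k['fx']*q[:,0]/-q[:,2],k['cy']-k['fy']*q[:,1]/-q[:,2]]
def f(x):
    P=np.vstack([np.c_[x[0]+rr*np.cos(th),x[1]+rr*np.sin(th),0*th+z] for rr,z in((62.5,56),(38,0))]); h=cv2.convexHull(pr(P).astype(np.float32))
    return [cv2.pointPolygonTest(h,(float(u),float(v)),True) for u,v in c]
s=least_squares(f,[498,294],loss='soft_l1',diff_step=1e-3); print(s.x.round(1),np.abs(s.fun).mean(),np.median(s.fun))
t=np.array([s.x[0]-42.4,s.x[1]+42.4,57]);d=t-M[:3,3]
print('to pinch',d, 'along a',d@M[:3,2],(d-(d@M[:3,2])*M[:3,2]).round(1))
E
```

```text
[294. 129.  91. 106.] 0.92
[498.8 299.3] 0.7995132151904366 -0.09448406921715356
to pinch [  37.56973402  -30.22050574 -144.00536238] along a 150.5670247706656 [-8.4 15.9 -8.3]
```

>>> servo_tool(
  force=30,
  series=[
    [[0, 0, 0], [0.19, -0.14, -0.9], 0.4],
    [[0, 0, 0], [0.19, -0.14, -0.9], 0.4],
    [[0, 0, 0], [0.19, -0.14, -0.9], 0.4],
    [[0, 0, 0], [0.19, -0.14, -0.9], 0.4],
    [[0, 0, 0], [0.19, -0.14, -0.9], 0.4],
    [[0, 0, 0], [0.23, -0.23, -0.68], 0.4],
    [[0, 0, 0], [0.23, -0.23, -0.68], 0.4],
    [[0, 0, 0], [0.23, -0.23, -0.68], 0.4],
    [[0, 0, 0], [0.23, -0.23, -0.68], 0.4],
    [[0, 0, 0], [0, 0, 0], 0.4],
    [[0, 0, 0], [0, 0, 0], 0.4],
  ],
)

```text
time_s: 16.75
ee_pos: [456.4, 340.1, 56.2]
orientation: [0.204, 0.903, 0.368, 0.086]
wrist_force: [-0.0, 0.2, -0.3]
width: 37.3
gripper_force: 0.0
```

```bash
python3 - <<'E'
from h import *
s=arm.observe();print(s['ee_pos'].round(1),s['joints'].round(2),s['wrist_force'].round(1),s['width'])
snap('wrist','w4')
E
```

```text
[456.4 340.1  56.2] [ 0.74  0.43  1.71 -0.52  1.05  1.81] [-0.   0.2 -0.3] 37.25677624608158
```

View pics/w4.png

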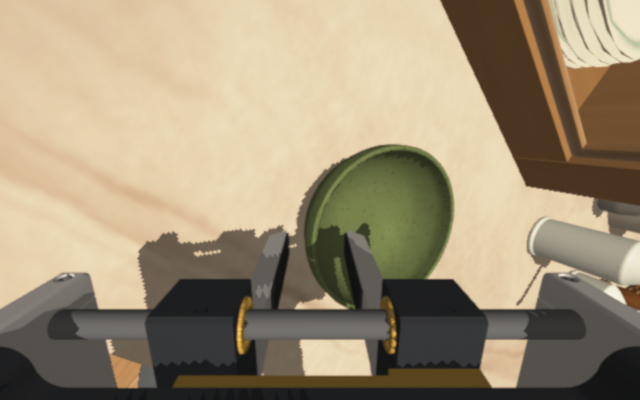

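The wrist view shows the rim between the fingers: left finger outside at (275,240), right finger inside at (358,240). I'll close now.

>>> servo_tool(
  force=30,
  series=[
    [[0, 0, 0], [0, 0, 0], 0],
    [[0, 0, 0], [0, 0, 0], 0],
    [[0, 0, 0], [0, 0, 0], 0],
    [[0, 0, 0], [0, 0, 0], 0],
    [[0, 0, 0], [0, 0, 0], 0],
    [[0, 0, 0], [0, 0, 0], 0],
    [[0, 0, 0], [0, 0, 0.3], 0],
    [[0, 0, 0], [0, 0, 0.6], 0],
    [[0, 0, 0], [0, 0, 0.3], 0],
    [[0, 0, 0], [0, 0, 0], 0],
  ],
)

```text
time_s: 17.8
ee_pos: [457.2, 341.1, 82.2]
orientation: [0.204, 0.903, 0.368, 0.087]
wrist_force: [0.6, 0.3, -1.6]
width: 9.0
gripper_force: 29.1
```

```bash
cat >> h.py <<'E'
def bowlfit(M,z0=0,x0=(498,294),cam='wrist'):
    from scipy.optimize import least_squares
    r=arm.outline_of(cam,'bowl')[0]; c,_=cv2.findContours(r['region'].astype(np.uint8),0,1); c=max(c,key=len)[:,0]
    print(np.array(r['bbox']).round(),round(r['confidence'],2))
    k=K(cam); W=M@np.array(k['hand_eye']) if cam=='wrist' else np.array(k['world_from_camera']); th=np.linspace(0,2*np.pi,72)
    def f(x):
        P=np.vstack([np.c_[x[0]+rr*np.cos(th),x[1]+rr*np.sin(th),0*th+z+z0] for rr,z in((62.5,56),(38,0))])
        q=(P-W[:3,3])@W[:3,:3]; p=np.c_[k['cx']+k['fx']*q[:,0]/-q[:,2],k['cy']-k['fy']*q[:,1]/-q[:,2]]
        h=cv2.convexHull(p.astype(np.float32)); return [cv2.pointPolygonTest(h,(float(u),float(v)),True) for u,v in c]
    s=least_squares(f,x0,loss='soft_l1',diff_step=1e-3); print(cam,s.x.round(1),'res',np.abs(s.fun).mean().round(2)); return s.x
E
python3 - <<'E'
from h import *
M=tool(); print(M[:3,3].round(1),arm.observe()['wrist_force'].round(1))
for c in('top','scene','wrist'):
    snap(c,'x'+c); bowlfit(M,20,(498,294),c)
E
```

```text
[457.2 341.1  82.2] [ 0.6  0.3 -1.6]
[310. 164.  11.  31.] 0.5
top [645.9 -41.6] res 2.57
[212. 164.  42.  28.] 0.55
scene [502.3 298.8] res 1.15
[307. 151. 142. 142.] 0.9
wrist [502.8 294. ] res 7.88
```

>>> servo_tool(
  series=[
    [[0, 0, 0], [0.15, -0.5, 0], 0],
    [[0, 0, 0], [0.27, -0.97, 0], 0],
    [[0, 0, 0], [0.27, -0.97, 0], 0],
    [[0, 0, 0], [0.27, -0.97, 0], 0],
    [[0, 0, 0], [0.27, -0.97, 0], 0],
    [[0, 0, 0], [0.27, -0.97, 0], 0],
    [[0, 0, 0], [0.27, -0.97, 0], 0],
    [[0, 0, 0], [0.27, -0.97, 0], 0],
    [[0, 0, 0], [0.27, -0.97, 0], 0],
    [[0, 0, 0], [0.27, -0.97, 0], 0],
    [[0, 0, 0], [0.27, -0.97, 0], 0],
    [[0, 0, 0], [0.27, -0.97, 0], 0],
    [[0, 0, 0], [0.27, -0.97, 0], 0],
    [[0, 0, 0], [0.27, -0.97, 0], 0],
    [[0, 0, 0], [0.15, -0.5, 0], 0],
    [[0, 0, 0], [0, 0, 0], 0],
    [[0, 0, 0], [0, 0, 0], 0],
  ],
)

```text
time_s: 19.8
ee_pos: [532.3, 68.1, 80.3]
orientation: [0.204, 0.903, 0.368, 0.086]
wrist_force: [1.1, 0.7, -2.2]
width: 9.4
gripper_force: 29.1
```

```bash
python3 - <<'E'
from h import *
s=arm.observe();print(s['ee_pos'].round(1),s['joints'].round(2),s['wrist_force'].round(1),s['width'])
M=tool();im={c:snap(c,'y'+c)[:,:,::-1] for c in('top','scene','wrist')}
for c in im: bowlfit(M,23,(575,20),c)
a=cv2.resize(im['scene'][140:240,260:360],(400,400),interpolation=2); b=cv2.resize(im['top'][150:250,270:370],(400,400),interpolation=2)
cv2.imwrite('pics/y.png',np.hstack([a,b]))
E
```

```text
[532.3  68.1  80.3] [ 0.18  0.2   1.95 -0.52  0.79  1.32] [ 1.1  0.7 -2.2] 9.365855529828663
[299. 181.  36.  36.] 0.66
top [571.9  21.6] res 2.98
[279. 196.  47.  28.] 0.7
scene [571.   21.8] res 1.4
[305. 148. 145. 148.] 0.74
wrist [575.1  25. ] res 8.89
```

View pics/y.png

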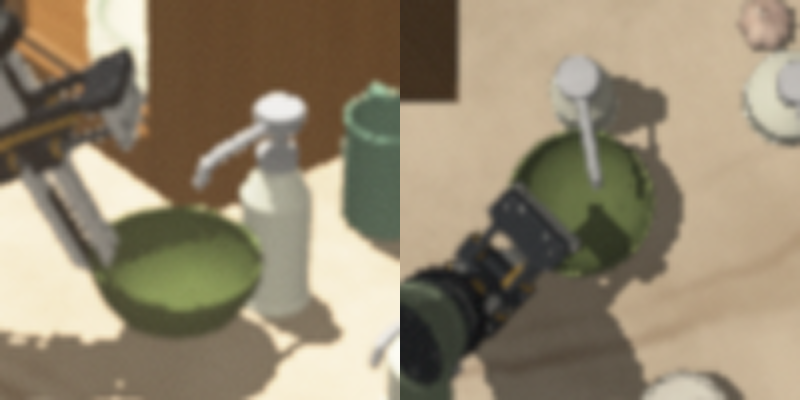

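View pics/ywrist.png

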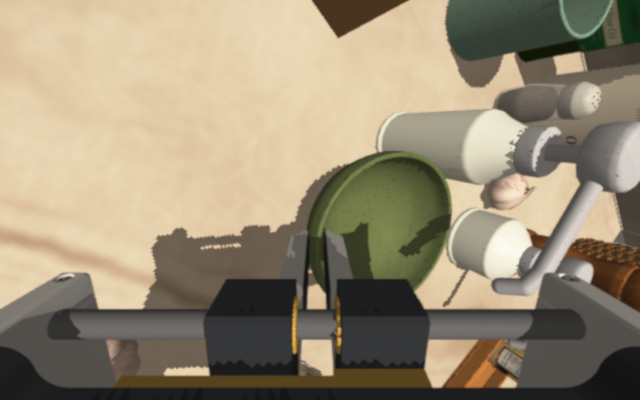

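In the left (scene) view the bowl is held level with its +x rim next to the bottle. In the right (top) view the rim centre is at about top pixel (316.3,200.8) and the spout mouth at (319.3,196.5). The rim radius plus the bottle radius is 91.5 mm, more than the spout's 85 mm reach, so the bowl centre has to sit about 94 mm or more from the axis.

```bash
python3 - <<'E'
from h import *
print('bowl rim c',at('top',316.25,200.75,79.5).round(1),'mouth',at('top',319.25,196.5,142).round(1),'cap',at('top',270+177/4,150+76/4,170).round(1))
# scene: rim ellipse center, mouth, cap
S=lambda u,v:(260+u/4,140+v/4)
print('scene rim',at('scene',*S(182,253),79.5).round(1),'mouth',at('scene',*S(202,183),142).round(1),'cap',at('scene',*S(280,108),170).round(1))
for i,p in enumerate([(316.25-18,200.75),(316.25+18,200.75)]): print(at('top',*p,79.5).round(1))
E
```

```text
bowl rim c [570.3  15.2  79.5] mouth [578.8   3.1 142. ] cap [664.   16.9 170. ]
scene rim [579.   18.8  79.5] mouth [588.2   7.7 142. ] cap [666.4  15.9 170. ]
[571.3  75.7  79.5]
[569.3 -45.1  79.5]
```

>>> servo_tool(
  series=[
    [[0, 0, 0], [-0.1, -0.35, 0], 0],
    [[0, 0, 0], [0, -0.35, 0], 0],
    [[0, 0, 0], [0, 0, -0.4], 0],
    [[0, 0, 0], [0, 0, -0.4], 0],
    [[0, 0, 0], [0, 0, -0.2], 0],
    [[0, 0, 0], [0, 0, 0], 0],
    [[0, 0, 0], [0, 0, 0], 0],
  ],
)

```text
time_s: 20.8
ee_pos: [530.4, 54.2, 60.0]
orientation: [0.204, 0.903, 0.368, 0.086]
wrist_force: [-0.3, -0.8, -1.3]
width: 9.5
gripper_force: 29.1
```

```bash
python3 - <<'E'
from h import *
M=tool();im={c:snap(c,'z'+c)[:,:,::-1] for c in('top','scene')}
for c in im: bowlfit(M,3,(575,20),c)
a=cv2.resize(im['scene'][140:240,260:360],(400,400),interpolation=2); b=cv2.resize(im['top'][150:250,270:370],(400,400),interpolation=2)
cv2.imwrite('pics/z.png',np.hstack([a,b]))
E
```

```text
[304. 184.  35.  31.] 0.8
top [567.4   4.9] res 3.95
[284. 202.  44.  32.] 0.68
scene [571.2   4.8] res 1.57
```

View pics/z.png

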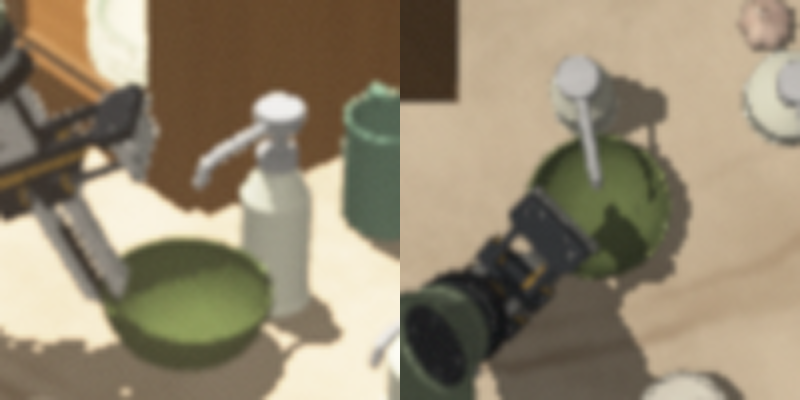

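The bowl is now low, with its centre at about top pixel (320,201.5) and the mouth at (319.3,196.5). I'll nudge it forward 2–3 mm, set it down and release.

>>> servo_tool(
  series=[
    [[0, 0, 0], [0.12, 0, 0], 0],
    [[0, 0, 0], [0, 0, -0.1], 0],
    [[0, 0, 0], [0, 0, -0.08], 0],
    [[0, 0, 0], [0, 0, 0], 0],
    [[0, 0, 0], [0, 0, 0], 0],
  ],
)

```text
time_s: 21.5
ee_pos: [533.2, 54.2, 57.1]
orientation: [0.204, 0.903, 0.368, 0.086]
wrist_force: [-0.3, 0.1, 0.3]
width: 9.2
gripper_force: 29.1
```

>>> servo_tool(
  series=[
    [[0, 0, 0], [0, 0, 0], 0.15],
    [[0, 0, 0], [0, 0, 0], 0.25],
    [[0, 0, 0], [0, 0, 0], 0.35],
    [[0, 0, 0], [0, 0, 0], 0.35],
    [[0, 0, 0], [0, 0, 0], 0.35],
    [[0, 0, 0], [-0.15, 0.15, 0.45], 0.35],
    [[0, 0, 0], [-0.3, 0.3, 0.9], 0.35],
    [[0, 0, 0], [-0.3, 0.3, 0.9], 0.35],
    [[0, 0, 0], [-0.3, 0.3, 0.9], 0.35],
    [[0, 0, 0], [-0.3, 0.3, 0.9], 0.35],
    [[0, 0, 0], [-0.3, 0.3, 0.9], 0.2],
    [[0, 0, 0], [-0.3, 0.3, 0.9], 0],
    [[0, 0, 0], [-0.3, 0.3, 0.9], 0],
    [[0, 0, 0], [-0.3, 0.3, 0.9], 0],
    [[0, 0, 0], [-0.3, 0.3, 0.9], 0],
    [[0, 0, 0], [0, 0, 0], 0],
  ],
)

```text
time_s: 23.1
ee_pos: [477.3, 112.5, 231.4]
orientation: [0.204, 0.903, 0.368, 0.089]
wrist_force: [0.9, -0.5, 1.2]
width: 0.8
gripper_force: 0.0
```

```bash
python3 - <<'E'
from h import *
M=tool();print(M.round(2)); im={c:snap(c,'v'+c)[:,:,::-1] for c in('top','scene','wrist')}
for c in im: bowlfit(M,0,(572,5),c)
a=cv2.resize(im['scene'][140:240,260:360],(400,400),interpolation=2); b=cv2.resize(im['top'][150:250,270:370],(400,400),interpolation=2)
cv2.imwrite('pics/v.png',np.hstack([a,b]))
E
```

```text
[[ 7.1000e-01  6.3000e-01  3.1000e-01  4.7727e+02]
 [ 7.0000e-01 -6.5000e-01 -3.0000e-01  1.1248e+02]
 [ 1.0000e-02  4.3000e-01 -9.0000e-01  2.3144e+02]
 [ 0.0000e+00  0.0000e+00  0.0000e+00  1.0000e+00]]
[361. 168.  14.  31.] 0.72
top [ 625.4 -117.3] res 2.54
[285. 203.  42.  29.] 0.83
scene [573.    7.9] res 1.29
[311. 136.  82.  93.] 0.85
wrist [578.    9.7] res 0.95
```

View pics/v.png

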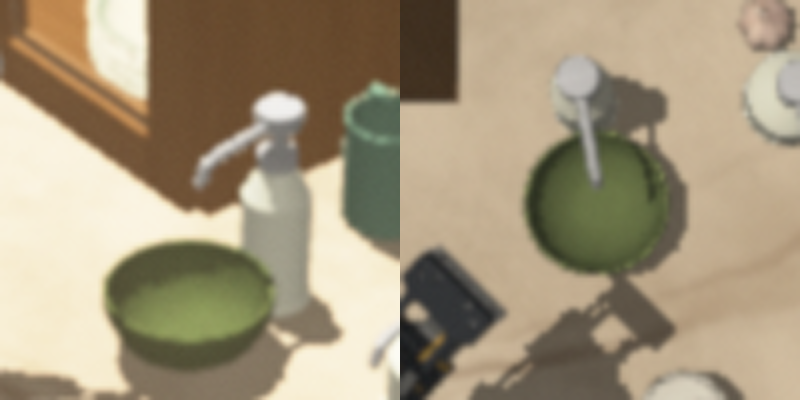

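The bowl stands flat and free. Its centre is at top pixel (319.3,200.8), in line with the spout and about 10 mm out, close to the nearest the bottle allows (about 7 mm). Next I'll straighten the tool and go above the cap with the fingers shut.

>>> servo_tool(
  series=[
    [[0.566, 0.566, 0], [0, 0, 0.6], 0],
    [[0.566, 0.566, 0], [0, 0, 0.6], 0],
    [[0.566, 0.566, 0], [0, 0, 0], 0],
    [[0.566, 0.566, 0], [0, 0, 0], 0],
    [[0, 0, 0], [0.94, -0.48, 0], 0],
    [[0, 0, 0], [0.94, -0.48, 0], 0],
    [[0, 0, 0], [0.94, -0.48, 0], 0],
    [[0, 0, 0], [0.94, -0.48, 0], 0],
    [[0, 0, 0], [0.94, -0.48, 0], 0],
    [[0, 0, 0], [0.94, -0.48, 0], 0],
    [[0, 0, 0], [0.94, -0.48, 0], 0],
    [[0, 0, 0], [0.94, -0.48, 0], 0],
    [[0, 0, 0], [0.94, -0.48, 0], 0],
    [[0, 0, 0], [0.94, -0.48, 0], 0],
    [[0, 0, 0], [0, 0, 0], 0],
    [[0, 0, 0], [0, 0, 0], 0],
  ],
)

```text
time_s: 25.0
ee_pos: [663.3, 14.9, 250.3]
orientation: [-0.001, 0.926, 0.377, -0.001]
wrist_force: [-0.4, -0.3, 0.9]
width: 0.3
gripper_force: 0.0
```

```bash
python3 - <<'E'
from h import *
s=arm.observe();M=tool();print(M.round(3),s['joints'].round(2),s['wrist_force'].round(1),s['time_s'])
snap('wrist','u')
for n in('tall_pump_cap','bowl'):
    for r in arm.spot_in('wrist',n)[:2]:
        b=r['bbox'];print(n,np.array(b).round(),round(r['confidence'],2))
k=K('wrist');W=M@np.array(k['hand_eye'])
q=W[:3,:3].T@(np.array([665.5,16.5,170])-W[:3,3]); print('cap expected px',k['cx']+k['fx']*q[0]/-q[2],k['cy']-k['fy']*q[1]/-q[2])
E
```

```text
[[ 7.15000e-01  6.99000e-01 -3.00000e-03  6.63323e+02]
 [ 6.99000e-01 -7.15000e-01  0.00000e+00  1.49210e+01]
 [-2.00000e-03 -2.00000e-03 -1.00000e+00  2.50325e+02]
 [ 0.00000e+00  0.00000e+00  0.00000e+00  1.00000e+00]] [-0.11  0.38  1.27  0.    1.5   0.69] [-0.4 -0.3  0.9] 25.0
bowl [226. 186.  93.  90.] 0.71
cap expected px 316.5139996321533 209.7089465238406
```

```bash
python3 - <<'E'
from h import *
im=cv2.imread('pics/u.png'); M=tool()
g=cv2.medianBlur(cv2.cvtColor(im,cv2.COLOR_BGR2GRAY),3)[140:290,230:410]
c=cv2.HoughCircles(g,cv2.HOUGH_GRADIENT,1,15,param1=120,param2=14,minRadius=17,maxRadius=32)
for u,v,r in (c[0][:4] if c is not None else []): print(u+230,v+140,r,wat(M,u+230,v+140,170).round(1))
for r in arm.outline_of('wrist','tall_pump')[:2]: print(np.array(r['bbox']).round(),r['confidence'])
E
```

```text
318.5 197.5 31.4 [674.5  23.7 170. ]
267.5 219.5 31.4 [627.2  42.4 170. ]
317.5 175.5 18.5 [688.   38.2 170. ]
317.5 212.5 23.3 [663.9  14.5 170. ]
[265. 157.  71. 118.] 0.93
```

>>> servo_tool(
  series=[
    [[0, 0, 0], [0.08, 0.05, -0.9], 0],
    [[0, 0, 0], [0, 0, -0.9], 0],
    [[0, 0, 0], [0, 0, -0.9], 0],
    [[0, 0, 0], [0, 0, -0.3], 0],
    [[0, 0, 0], [0, 0, -0.3], 0],
    [[0, 0, 0], [0, 0, -0.2], 0],
    [[0, 0, 0], [0, 0, -0.2], 0],
    [[0, 0, 0], [0, 0, 0], 0],
  ],
)

```text
time_s: 26.0
ee_pos: [665.5, 16.5, 178.9]
orientation: [-0.0, 0.926, 0.378, 0.0]
wrist_force: [-4.2, 0.7, 6.0]
width: 0.3
gripper_force: 2.8
```

>>> servo_tool(
  series=[
    [[0, 0, 0], [0, 0, -0.15], 0],
    [[0, 0, 0], [0, 0, -0.15], 0],
    [[0, 0, 0], [0, 0, -0.15], 0],
    [[0, 0, 0], [0, 0, -0.05], 0],
    [[0, 0, 0], [0, 0, 0], 0],
  ],
)

```text
time_s: 26.5
ee_pos: [665.9, 16.4, 170.3]
orientation: [0.0, 0.926, 0.378, 0.001]
wrist_force: [-5.7, 0.7, 8.9]
width: 0.1
gripper_force: 4.3
```

>>> servo_tool(
  series=[
    [[0, 0, 0], [0, 0, -0.06], 0],
    [[0, 0, 0], [0, 0, -0.05], 0],
    [[0, 0, 0], [0, 0, 0], 0],
  ],
)

```text
time_s: 26.8
ee_pos: [666.0, 16.4, 169.3]
orientation: [0.0, 0.926, 0.378, 0.001]
wrist_force: [-6.9, 0.8, 11.9]
width: 0.1
gripper_force: 5.8
```

>>> servo_tool(
  series=[
    [[0, 0, 0], [0, 0, -0.06], 0],
    [[0, 0, 0], [0, 0, -0.04], 0],
    [[0, 0, 0], [0, 0, 0], 0],
  ],
)

```text
time_s: 27.1
ee_pos: [666.1, 16.3, 169.2]
orientation: [0.001, 0.926, 0.378, 0.001]
wrist_force: [-9.1, 0.5, 17.4]
width: 0.4
gripper_force: 8.9
```

The force climbed to 17 N with no further travel, so the cap is at its end stop. I'll lift off and retreat.

>>> servo_tool(
  series=[
    [[0, 0, 0], [0, 0, 0.2], 0],
    [[0, 0, 0], [0, 0, 0.4], 0],
    [[0, 0, 0], [0, 0, 0.6], 0],
    [[0, 0, 0], [0, 0, 1], 0],
    [[0, 0, 0], [0, 0, 1], 0],
    [[0, 0, 0], [0, 0, 1], 0],
    [[0, 0, 0], [-0.9, 0.6, 0], 0],
    [[0, 0, 0], [-0.9, 0.6, 0], 0],
    [[0, 0, 0], [-0.9, 0.6, 0], 0],
    [[0, 0, 0], [-0.9, 0.6, 0], 0],
    [[0, 0, 0], [-0.9, 0.6, 0], 0],
    [[0, 0, 0], [-0.9, 0.6, 0], 0],
    [[0, 0, 0], [-0.9, 0.6, 0], 0],
    [[0, 0, 0], [-0.9, 0.6, 0], 0],
    [[0, 0, 0], [-0.9, 0.6, 0], 0],
    [[0, 0, 0], [-0.9, 0.6, 0], 0],
    [[0, 0, 0], [0, 0, 0], 0],
    [[0, 0, 0], [0, 0, 0], 0],
  ],
)

```text
time_s: 28.9
ee_pos: [486.3, 136.1, 248.2]
orientation: [0.001, 0.926, 0.378, 0.001]
wrist_force: [0.6, -0.6, 0.2]
width: 0.5
gripper_force: 0.0
```

```bash
python3 - <<'E'
from h import *
s=arm.observe();print(s['ee_pos'].round(1),s['wrist_force'].round(1),s['time_s'])
M=tool(); snap('scene','fs'); bowlfit(M,0,(572,5),'scene')
a=cv2.imread('pics/vscene.png').astype(int);b=cv2.imread('pics/fs.png').astype(int)
d=abs(a-b).max(2)
for n,(x0,y0,x1,y1) in dict(pump=(305,160,345,220),bowl=(283,198,330,235),tray=(325,250,440,355),short=(355,205,390,255),tin=(252,240,288,278)).items(): print(n,(d[y0:y1,x0:x1]>40).mean().round(3))
E
```

```text
[486.3 136.1 248.2] [ 0.6 -0.6  0.2] 28.9
[286. 202.  44.  32.] 0.91
scene [573.    8.7] res 1.13
pump 0.0
bowl 0.02
tray 0.0
short 0.0
tin 0.191
```

```bash
python3 - <<'E'
from h import *
snap('scene','fs2')
print([np.array(r['bbox']).round() for r in arm.spot_in('scene','tin')[:1]])
print(arm.sign_off())
E
```

```text
[array([254., 243.,  32.,  34.])]
the job is handed in; nothing more can be done
None
```

I handed the job in at about 29 s: the stray jar is upright in the tray, the bowl is flat with the spout about 10 mm off its middle (the bottle allows about 7 mm at best), and the tall pump was pressed to its stop and sprang back; I viewed 12 pictures, over the limit of 10.

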